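# Lower the tilting bin stand

## Robot

A 6-joint arm with a two-finger parallel gripper is mounted at the origin on the work surface. World frame = base frame: x ahead of the robot, y to its left, z up, the work surface at z = 0. Lengths are in m, angles in rad, forces in N, time in s.
With the tool pointing down it reaches from about 0.35 to 0.775 m from the base axis. Payload 7.3 kg.
Tool frame: the origin (TCP) lies at the very end of the fingers, on their centre line; the grasp point (between the pads) lies 19 mm behind it; z points along the fingers, y is the line along which they close (so a half turn about z gives the same grasp; the last joint's range is limited). The gripper opens to 92 mm and grips with 3 to 60 N. Pads are 19 mm wide; open, the fingers measure 130 mm over their backs; the gripper's body (75 mm by 190 mm) begins 47 mm behind the grasp point.
Start: joints at [-1.261, 0.342, 1.524, -0, 1.275, -0.146], TCP at [0.231, -0.471, 0.227] pointing down, gripper open.
Joint ranges: [-2.53, 2.53], [-0.77, 2.02], [0.04, 2.7], [-1, 4.14], [0.28, 2.66], [-3.11, 3.11]. Speed limits (rad/s): [2.57, 2.57, 3.14, 3.14, 3.14, 3.14].

## Interface

Orientations are given as [roll, pitch, yaw] about the fixed x, y, z axes, in that order (R = Rz(yaw) Ry(pitch) Rx(roll)).
In Python, from cell import robot gives the robot as it stands.
- The arm moves only by the tool apply_moves, never from a script. Its argument "motion" is text: rows parted by semicolons, each of 7 numbers parted by spaces: the opening in per cent of the stroke, from 0 (shut) to 100 (fully open), then the shift along the tool's x, y, z in cm, then the turn, a rotation vector about the tool's x, y, z in rad. A call has 1 to 20 rows; each row shifts and turns the commanded pose from where the row before left it, along the tool's axes as they then stand; what a row does not reach is not made up. A row lasts 1/8 s, in which the tool goes at most 62.5 mm and 10.7 degrees, less where a joint would pass 70% of its speed; a pose out of reach is approached as far as the arm can. A call with a gripper value outside its range is refused whole. The fingers move at their own pace and stop on an object; "force" is the grip in N (left out, the last holds). Time passes only in rows, so rows that do not move let the fingers close. It gives the time, the measured TCP pose, the force, the opening and the grip force at its end, in the units of the state.
- robot.observe(): the state, without advancing time (a new reading comes with each control period).
- robot.read_camera(name): name is "side" or "top" or "wrist"; returns a dict with "img" (400x640x3 uint8, red, green, blue), "fovy" (degrees; the focal length in pixels is half the picture's height over the tangent of half this angle, whatever the lens; pixels are square), "cx", "cy" (the principal point, pixels), "R" (3x3) and "t" (3): a world point X has camera coordinates R X + t; the wrist camera has in their place "hand_eye" (4x4, takes a point from camera to tool coordinates, whose origin is the TCP and whose axes are the flange's). Camera axes: x right, y down, z forward; pixel columns grow to the right and rows downward; lengths in m; the calibration is good to about 2 mm. The wrist camera is an equidistant fisheye: a pixel r from the principal point sees the ray r / f radians off the axis. A picture is of the moment at which its call begins: read the wrist's pose just before it. There is no depth.
- robot.hand_in(): hands the job in; it is judged then, once.
Trained networks look in a picture, given as the dict that the camera call returned (one of the last four; its "shot" number tells which), for a name from the list of things; names that differ only in an ending like _2 or _b are one class to them, and where a whole thing is asked for, a point or a joint stands for the part that bears it (a point fixed in the world has none). Each returns a list of dicts, best first, with "score" (0 to 1); they miss things now and then, are a little off and sometimes report something else, mostly with a low value. They report only what shows in the picture. A call takes as long as a camera call.
- robot.search_frame(target, picture): "centre" ([x, y, z] in m, in world coordinates, good to about 4 mm: the middle of the surface that is visible of it).
- robot.trace(target, picture): "pixels" (400x640 bool, what is visible of it).
The state is a dict: "time": time; "qpos": joint angles; "qvel": joint speeds; "joint_efforts": joint torques, N m; "tool_pos": TCP position; "tool_rot": TCP orientation; "contact_force": force on the tool from outside, world axes, zero at the start; "torque": the same for the moment, N m; "opening": finger opening in m; "grip_force": force on a finger pad.
Only numpy, scipy, OpenCV 4.12 (cv2) and the standard library are available. Lean on these libraries where they do the work, as an engineer would, in place of code of your own. Each camera call takes 0.05 s, during which the arm holds its last target. There are 200 camera calls.

## Task

The blue bin stand on the bench is propped up on its ratchet. With the fingertips press its red release bar down until the pawl is clear of the teeth, keep it pressed and push the tray down with it, without slamming, until the tray lies fully flat on its stops. Then let go so that the pawl springs back in; lift nothing, and leave the other things on the bench where they are.

Things in the scene. Friction and masses are not known exactly. Their poses are not given: they have to be found in the camera images.
- stand: Blue steel base of the tilting bin stand, bolted down, 335 x 290 mm; origin under its centre. Its x points from the hinge end (nearer the robot) to the raised end, y to its left. The tray's hinge axis is level, along y, 165 mm behind the origin (-x) and 75 mm up. A toothed steel quadrant (teeth 5 degrees apart, 205 mm radius about the hinge, 205 mm high) stands 105 mm left of the middle.
- tray: Grey tray with a 60 mm high galvanised parts bin; origin in the tray plane, 160 mm from the hinge axis; x points from hinge to raised end, z square to the tray. Level = flat on the stops, found 0.35 to 0.55 rad up. The teeth stop it going down unless the bar is held pressed. Balanced but stiff (7 to 9 N at the bar): stays where it is left. Tray end 295 mm, bin back wall 277 mm from the hinge.
- bar (a joint): Swing of the red release bar, which carries the pawl: 0 = up, pawl in the teeth (as found it may ride on the back of a tooth, up to 0.1 rad); from 0.11 the pawl is clear; 0.15 = against its stop (22 mm down at its middle). Sprung: 2 to 4.5 N, comes back when let go. Its pivot, a cross shaft on the tray, lies 198 mm from the hinge along the tray plane and 45 mm below that plane.
- bar_top (a point): Middle of the top face of the red release bar (pad 120 mm across the stand, 42 mm along it, 10 mm thick), which projects beyond the raised end of the tray. With the bar up, this point lies in the tray plane 345 mm from the hinge, and the pad is parallel to the tray.
- jar: Closed jar of fasteners with a grey cap, 68 mm wide, 85 mm high; loose bystander, origin at the centre of its underside.
- spray: Green can with a yellow cap, 58 mm wide, 165 mm high; loose bystander, origin at the centre of its underside.
- mug: Blue mug, 78 mm wide, 90 mm high; loose bystander, origin at the centre of its underside, handle towards its own y.
- loose_bin: Empty galvanised parts bin, 200 x 105 x 60 mm, long along its own x; loose bystander, origin at the centre of its underside.
- driver: Screwdriver with an orange handle, 190 mm long, lying along its own x; loose bystander.
- spanner: Steel spanner, 170 mm long, lying along its own x beyond the raised end of the stand; loose bystander.
- carton: Small cardboard carton with a paper band, 100 x 75 x 55 mm; loose bystander, origin at the centre of its underside.

How it is judged:
On the way, in this order (a step that is already met when the one before it is completed fails the run):
1. the release bar is pressed down and the pawl is clear of the teeth while the tray is still up (value of joint bar above 0.11 rad and angle between tray's own z axis and vertical above 0.3 rad), for 0.1 s.
2. the tray has been pushed down flat on its stops (angle between tray's own z axis and vertical below 0.025 rad), for 0.2 s.
At the end, for the whole second after the job is handed in: the tray is flat on its stops (within 0.025 rad, about 9 mm at the bar), at rest, and the release bar has sprung back up (within 0.03 rad) so that the pawl is in again (angle between tray's own z axis and vertical below 0.025 rad and value of joint bar below 0.03 rad and angular speed of tray below 0.05 rad/s); the robot touches nothing.
It fails at once if the tray is slammed down (faster than 1.5 rad/s) (angular speed of tray above 1.5 rad/s).
It fails at once if the tray is lifted instead of lowered (angle between tray's own z axis and vertical above 0.575 rad).
It fails at once if a bystander is lifted, carried or knocked (moved more than 30 mm) (distance of any of jar, spray, mug, loose_bin, driver, spanner, carton from where it was at the start of the episode above 0.03 m).
It also fails if it takes over 48 s, if anything falls off the work surface, if the arm or the gripper's body presses on something with over 40 N, if the wrist force passes 120 N, or if a joint passes its speed limit or range.

## Working session

There is one attempt and no reset: what is moved stays moved. The work goes in short steps, Python scripts to look and compute and a tool call to move; the robot and the scene stay as the last step left them, time stands still between calls to the robot, and variables do not carry over. Pictures are saved under pics/ and viewed, at most 10 in all, crops included, and the job is handed in when it is done.

Besides the shell and the picture viewer there is one more tool, called after "Request:" by a JSON object that holds its "fn" and its "kwargs". apply_moves: Moves the arm, as the interface text tells. Its arguments: {"type":"object","properties":{"motion":{"type":"string"},"force":{"type":"number"}},"required":["motion"]}

```bash
mkdir -p pics
python3 - <<'E'
from cell import robot
import cv2,numpy as np
s=robot.observe();print(s['time'],s['tool_pos'],s['tool_rot'],s['contact_force'],s['opening'])
P=[]
for n in('side','top'):
    p=robot.read_camera(n);P.append(p['img'])
    print(n,p['fovy'],p['cx'],p['cy'],np.round(p['R'],3).tolist(),np.round(p['t'],3))
    for t in('bar_top','tray','stand','spanner','jar','spray','mug','loose_bin','driver','carton'):
        r=robot.search_frame(t,p)
        print(t,[(np.round(a['centre'],3).tolist(),round(a['score'],2)) for a in r[:2]])
    cv2.imwrite(f'pics/{n}1.png',cv2.cvtColor(p['img'],cv2.COLOR_RGB2BGR))
E
```

```text
0.0 [ 0.23100897 -0.47099756  0.22603961] [-3.14005435e+00 -2.55275088e-04  4.55808093e-01] [0.64763611 0.20500833 0.35097504] 0.09156128013621757
side 56.64073423244962 320.70438596510286 196.61298349247298 [[0.014, 1.0, -0.015], [0.738, -0.02, -0.675], [-0.675, -0.001, -0.738]] [-0.019 -0.318  1.379]
bar_top [([0.641, 0.109, 0.198], 0.63), ([0.379, -0.235, 0.025], 0.4)]
tray [([0.57, 0.104, 0.182], 0.79)]
stand [([0.572, 0.096, 0.16], 0.61), ([0.646, 0.107, 0.197], 0.23)]
spanner [([0.747, 0.121, 0.008], 0.81)]
jar [([0.468, -0.11, 0.065], 0.82)]
spray [([0.591, -0.145, 0.119], 0.72), ([0.573, 0.095, 0.162], 0.43)]
mug [([0.677, 0.335, 0.056], 0.84)]
loose_bin [([0.484, 0.347, 0.025], 0.79)]
driver [([0.376, -0.237, 0.022], 0.83)]
carton [([0.711, -0.069, 0.053], 0.82), ([0.57, 0.105, 0.179], 0.74)]
top 53.42390807647862 315.66188120008457 202.98636896562192 [[-0.007, -1.0, -0.011], [-0.99, 0.008, -0.137], [0.137, 0.01, -0.99]] [0.018 0.521 0.929]
bar_top [([0.638, 0.102, 0.198], 0.88)]
tray [([0.49, 0.097, 0.158], 0.8)]
stand [([0.483, 0.1, 0.148], 0.85)]
spanner [([0.768, 0.12, 0.004], 0.62)]
jar [([0.44, -0.111, 0.087], 0.65), ([0.484, 0.349, 0.002], 0.49)]
spray [([0.558, -0.143, 0.165], 0.74)]
mug [([0.672, 0.349, 0.045], 0.58)]
loose_bin [([0.486, 0.346, 0.004], 0.91), ([0.44, -0.114, 0.085], 0.69)]
driver [([0.371, -0.233, 0.024], 0.9)]
carton [([0.687, -0.07, 0.056], 0.69)]
```

View pics/side1.png

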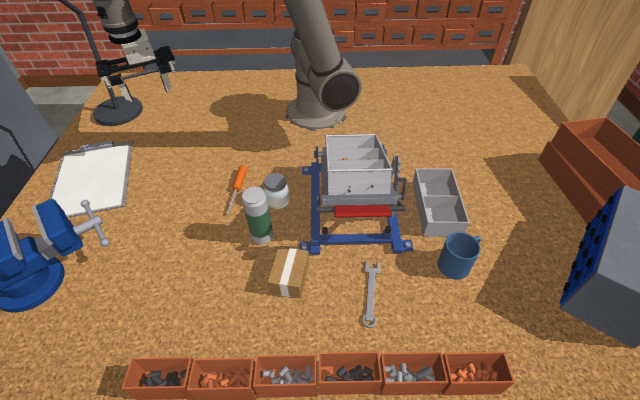

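View pics/top1.png

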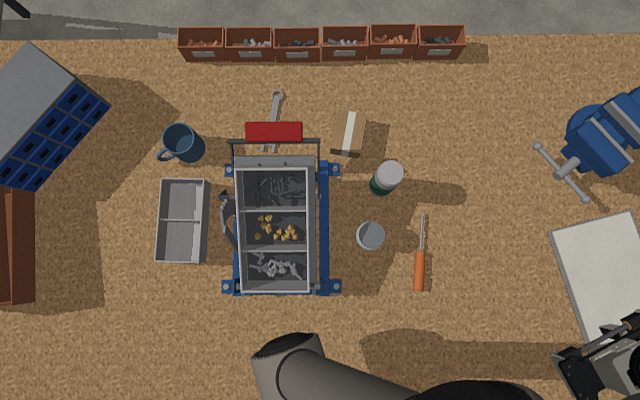

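The side view shows the red bar at about (362,211). The top view shows it at about (273,132), clear of the carton, spanner and mug. Next I measure the stand's yaw and refine the bar position.

```bash
cat > h.py <<'E'
import numpy as np,cv2
def ray(p,uv):
    f=200/np.tan(np.radians(p['fovy']/2));R=np.array(p['R']);t=np.array(p['t'])
    d=R.T@np.array([(uv[0]-p['cx'])/f,(uv[1]-p['cy'])/f,1]);return -R.T@t,d
def atz(p,uv,z):
    o,d=ray(p,uv);return o+d*(z-o[2])/d[2]
E
python3 - <<'E'
from cell import robot
from h import *
for n in('top','side'):
    p=robot.read_camera(n);r=robot.trace('bar_top',p)[0]
    m=r['pixels'];h=cv2.cvtColor(p['img'],cv2.COLOR_RGB2HSV)
    red=(m&((h[...,0]<8)|(h[...,0]>172))&(h[...,1]>150)).astype(np.uint8)
    ct=max(cv2.findContours(red,0,2)[0],key=cv2.contourArea)
    b=cv2.boxPoints(cv2.minAreaRect(ct));print(n,m.sum(),red.sum(),b.round(1).tolist())
    for q in b: print(np.round(atz(p,q,.198),4))
    print('mid',np.round(atz(p,b.mean(0),.198),4))
    blue=((h[...,0]>105)&(h[...,0]<125)&(h[...,1]>120)).astype(np.uint8); blue[:,:210]=0;blue[:,420:]=0
    if n=='top':
        blue[:,345:]=0
        # right side rail, row-wise median of blue
        ys=[y for y in range(185,280)];xs=[np.flatnonzero(blue[y,300:])[-1]+300 if blue[y,300:].any() else np.nan for y in ys]
        print(xs[::10]);
    else:
        print([ (y,np.flatnonzero(blue[y,290:420])[[0,-1]]+290) for y in (236,240,244,248) if blue[y,290:420].any()])
    for z in (0,0.03): print([np.round(atz(p,u,z),3).tolist() for u in ([(228,170),(331,170),(226,287),(333,287)] if n=='top' else [(306,247),(402,245),(306,171),(392,171)])])
E
```

```text
top 1731 1136 [[245.0, 121.0], [302.0, 121.0], [302.0, 141.0], [245.0, 141.0]]
[0.6726 0.1584 0.198 ]
[0.6713 0.0397 0.198 ]
[0.6284 0.0398 0.198 ]
[0.6296 0.1576 0.198 ]
mid [0.6504 0.0988 0.198 ]
[np.int64(327), np.int64(327), np.int64(328), np.int64(328), np.int64(328), np.int64(328), np.int64(328), np.int64(328), np.int64(328), np.int64(328)]
[[0.614, 0.238, 0.0], [0.611, -0.025, 0.0], [0.32, 0.236, 0.0], [0.319, -0.027, 0.0]]
[[0.607, 0.231, 0.03], [0.604, -0.024, 0.03], [0.322, 0.229, 0.03], [0.321, -0.026, 0.03]]
side 1112 634 [[335.0, 205.0], [390.0, 205.0], [390.0, 216.0], [335.0, 216.0]]
[0.638  0.0435 0.198 ]
[0.6411 0.162  0.198 ]
[0.6717 0.1577 0.198 ]
[0.6687 0.0422 0.198 ]
mid [0.6551 0.1014 0.198 ]
[(236, array([312, 399])), (240, array([311, 410])), (244, array([301, 411])), (248, array([311, 412]))]
[[0.609, -0.028, 0.0], [0.608, 0.222, 0.0], [0.321, -0.032, 0.0], [0.329, 0.236, 0.0]]
[[0.629, -0.027, 0.03], [0.629, 0.214, 0.03], [0.353, -0.03, 0.03], [0.36, 0.228, 0.03]]
```

Request:
{"fn": "apply_moves", "kwargs": {"motion": "0 0 0 -3 0 0 0.152; 0 0 0 -3 0 0 0.152; 0 0 0 -3 0 0 0.152; 0 2.9 -4.08 0 0 0 0; 0 2.9 -4.08 0 0 0 0; 0 2.9 -4.08 0 0 0 0; 0 2.9 -4.08 0 0 0 0; 0 2.9 -4.08 0 0 0 0; 0 2.9 -4.08 0 0 0 0; 0 2.9 -4.08 0 0 0 0; 0 2.9 -4.08 0 0 0 0; 0 2.9 -4.08 0 0 0 0; 0 2.9 -4.08 0 0 0 0; 0 2.9 -4.08 0 0 0 0; 0 2.9 -4.08 0 0 0 0; 0 2.9 -4.08 0 0 0 0; 0 2.9 -4.08 0 0 0 0; 0 0 0 0 0 0 0", "force": 10}}

```text
time: 3.55
tool_pos: [0.6381, 0.1028, 0.3149]
tool_rot: [-3.141, 0.002, 0.004]
contact_force: [1.0, -0.4, 0.0]
opening: 0.0007
grip_force: 0.0
```

Request:
{"fn": "apply_moves", "kwargs": {"motion": "0 0 0 0 0 0.12 0; 0 0 0 0 0 0.12 0; 0 0 0 0 0 0.12 0; 0 0 0 0 0 0 0; 0 0 0 0 0 0 0"}}

```text
time: 4.18
tool_pos: [0.6377, 0.0992, 0.3176]
tool_rot: [3.141, -0.36, -0.001]
contact_force: [0.3, 0.1, 0.7]
opening: 0.0004
grip_force: 0.0
```

Run:
```python
from cell import robot
import cv2,numpy as np
s=robot.observe();print(s['time'],s['tool_pos'],s['tool_rot'],s['contact_force'],s['opening'])
p=robot.read_camera('wrist');print(np.round(p['hand_eye'],3).tolist())
R=cv2.cvtColor
for n,q in(('wrist',p),('side',robot.read_camera('side'))):
    cv2.imwrite(f'pics/{n}2.png',R(q['img'],cv2.COLOR_RGB2BGR))
    for t in('bar_top',): print(n,[(np.round(a['centre'],3),a['score']) for a in robot.search_frame(t,q)[:2]])
```

```text
4.175 [0.63771571 0.09921134 0.31756414] [ 3.14136976e+00 -3.59621648e-01 -7.38042171e-04] [0.34743915 0.06999967 0.72059987] 0.0003875638444878174
[[0.001, -0.951, -0.309, 0.083], [1.0, 0.001, 0.001, -0.0], [-0.0, -0.309, 0.951, -0.157], [0.0, 0.0, 0.0, 1.0]]
wrist [(array([0.649, 0.098, 0.202]), 0.84)]
side []
```

View pics/wrist2.png

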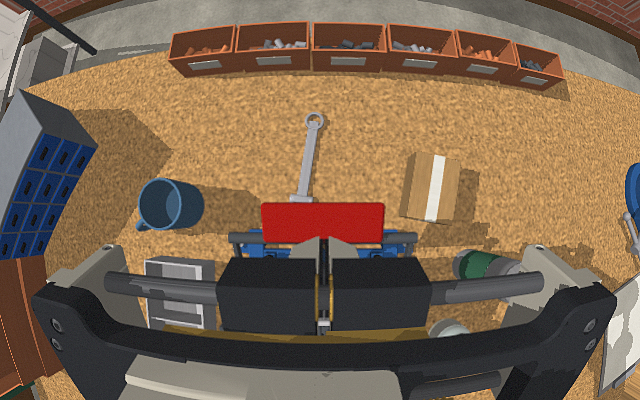

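The wrist view shows the bar centred at about (323,222), in line with the closed fingertips at x≈323. I approach along the pad's normal.

Request:
{"fn": "apply_moves", "kwargs": {"motion": "0 -1.4 0 1.5 0 0 0; 0 -1.4 0 1.5 0 0 0; 0 0 0 3 0 0 0; 0 0 0 2.5 0 0 0; 0 0 0 1.5 0 0 0; 0 0 0 0.5 0 0 0; 0 0 0 0.3 0 0 0; 0 0 0 0.3 0 0 0; 0 0 0 0 0 0 0"}}

```text
time: 5.5
tool_pos: [0.6502, 0.0997, 0.2034]
tool_rot: [3.141, -0.361, -0.0]
contact_force: [-0.3, -0.1, 0.3]
opening: 0.0006
grip_force: 0.0
```

Request:
{"fn": "apply_moves", "kwargs": {"motion": "0 0 0 0.4 0 0 0; 0 0 0 0.4 0 0 0; 0 0 0 0.4 0 0 0; 0 0 0 0 0 0 0"}}

```text
time: 6.0
tool_pos: [0.6548, 0.0997, 0.192]
tool_rot: [3.142, -0.361, -0.0]
contact_force: [1.3, 0.8, 5.0]
opening: 0.0005
grip_force: 2.1
```

Request:
{"fn": "apply_moves", "kwargs": {"motion": "0 0 0 0.4 0 0 0; 0 0 0 0.4 0 0 0; 0 0 0 0 0 0 0"}}

```text
time: 6.38
tool_pos: [0.658, 0.0997, 0.185]
tool_rot: [3.142, -0.362, -0.0]
contact_force: [0.6, 0.1, 5.6]
opening: 0.0005
grip_force: 2.7
```

Request:
{"fn": "apply_moves", "kwargs": {"motion": "0 0 0 0.3 0 0 0; 0 0 0 0.3 0 0 0; 0 0 0 0.2 0 0 0; 0 0 0 0 0 0 0; 0 0 0 0 0 0 0"}}

```text
time: 7.0
tool_pos: [0.6614, 0.0997, 0.1783]
tool_rot: [3.142, -0.364, -0.0]
contact_force: [2.5, -0.2, 5.7]
opening: 0.0005
grip_force: 3.1
```

Run:
```python
from cell import robot
import cv2,numpy as np
q=robot.read_camera('wrist')
cv2.imwrite('pics/w3.png',cv2.cvtColor(q['img'],cv2.COLOR_RGB2BGR))
print(robot.observe()['contact_force'])
```

```text
[ 2.92316233 -0.51866395  6.67978881]
```

View pics/w3.png

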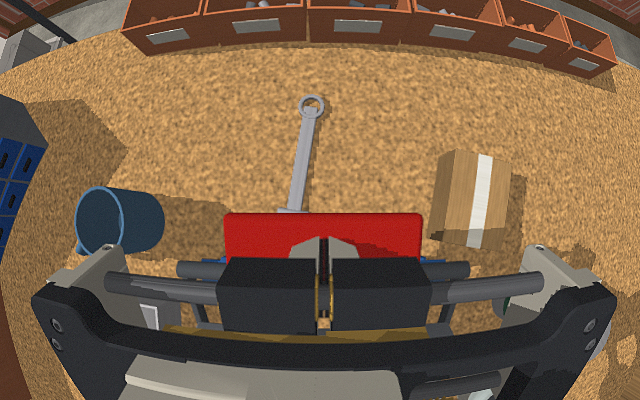

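The fingertips sit on the pad (about (323,240)) and the bar is near its stop. I follow the arc downward.

Request:
{"fn": "apply_moves", "kwargs": {"motion": "0 0 0 0.2 0 0 0; 0 0 0 0.2 0 0 0; 0 -0.05 0 0.86 0 -0.025 0; 0 -0.05 0 0.86 0 -0.025 0; 0 0 0 0 0 0 0"}}

```text
time: 7.68
tool_pos: [0.6672, 0.0997, 0.1568]
tool_rot: [-3.142, -0.311, -0.0]
contact_force: [1.7, 0.3, 5.7]
opening: 0.0008
grip_force: 2.8
```

Request:
{"fn": "apply_moves", "kwargs": {"motion": "0 -0.05 0 0.87 0 -0.026 0; 0 -0.05 0 0.87 0 -0.026 0; 0 -0.05 0 0.87 0 -0.026 0; 0 -0.05 0 0.87 0 -0.026 0; 0 -0.05 0 0.87 0 -0.026 0; 0 -0.05 0 0.87 0 -0.026 0; 0 -0.05 0 0.87 0 -0.026 0; 0 -0.05 0 0.87 0 -0.026 0; 0 0 0 0 0 0 0"}}

```text
time: 8.8
tool_pos: [0.677, 0.0996, 0.087]
tool_rot: [3.141, -0.1, -0.0]
contact_force: [-1.3, -0.1, 4.0]
opening: 0.0005
grip_force: 2.1
```

Run:
```python
from cell import robot
import cv2,numpy as np
q=robot.read_camera('side')
cv2.imwrite('pics/s4.png',cv2.resize(cv2.cvtColor(q['img'],cv2.COLOR_RGB2BGR)[100:300,210:490],None,fx=2.8,fy=2.8))
print(robot.observe()['contact_force'])
```

```text
[-0.9354246   0.83987007  3.9527375 ]
```

View pics/s4.png

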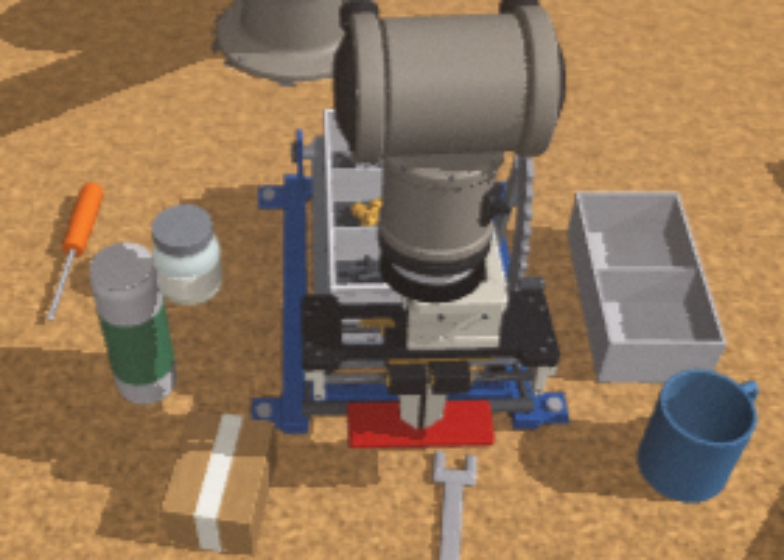

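The tray has come down with the bar, and the fingertips are still on the red pad (crop (420,415)). I continue slowly to the stops.

Request:
{"fn": "apply_moves", "kwargs": {"motion": "0 -0.05 0 0.8 0 -0.025 0; 0 -0.05 0 0.8 0 -0.025 0; 0 -0.05 0 0.8 0 -0.025 0; 0 -0.05 0 0.6 0 -0.02 0; 0 0 0 0.3 0 0 0; 0 0 0 0 0 0 0; 0 0 0 0 0 0 0"}}

```text
time: 9.72
tool_pos: [0.6768, 0.0997, 0.0548]
tool_rot: [3.141, -0.006, -0.0]
contact_force: [-1.4, -0.7, 4.4]
opening: 0.0006
grip_force: 1.9
```

Request:
{"fn": "apply_moves", "kwargs": {"motion": "0 0 0 0.2 0 0 0; 0 0 0 0.2 0 0 0; 0 0 0 0 0 0 0; 0 0 0 0 0 0 0"}}

```text
time: 10.22
tool_pos: [0.6772, 0.0997, 0.0531]
tool_rot: [3.141, -0.007, -0.0]
contact_force: [-7.6, -0.4, 16.1]
opening: 0.0005
grip_force: 7.9
```

Request:
{"fn": "apply_moves", "kwargs": {"motion": "0 0 0 0.2 0 0 0; 0 0 0 0 0 0 0; 0 0 0 0 0 0 0; 0 0 0 0 0 0 0"}}

```text
time: 10.72
tool_pos: [0.6773, 0.0997, 0.0526]
tool_rot: [3.141, -0.008, 0.0]
contact_force: [-11.0, -2.0, 24.9]
opening: 0.0001
grip_force: 11.4
```

Force rises steeply at z = 0.053, the height expected with the tray flat, so it is on its stops. I release slowly, retreat and check.

Request:
{"fn": "apply_moves", "kwargs": {"motion": "0 0 0 -0.3 0 0 0; 0 0 0 -0.3 0 0 0; 0 0 0 -0.4 0 0 0; 0 0 0 -0.4 0 0 0; 0 0 0 -0.4 0 0 0; 0 0 0 -0.4 0 0 0; 0 0 0 -0.5 0 0 0; 0 0 0 -0.5 0 0 0; 0 0 0 -1 0 0 0; 0 0 0 -3 0 0 0; 0 0 0 -5 0 0 0; 0 0 0 -5 0 0 0; 0 0 0 -5 0 0 0; 0 0 0 0 0 0 0; 0 0 0 0 0 0 0"}}

```text
time: 12.6
tool_pos: [0.6757, 0.0997, 0.2704]
tool_rot: [3.141, -0.006, -0.0]
contact_force: [0.2, 0.7, -1.2]
opening: 0.0002
grip_force: 0.0
```

Run:
```python
from cell import robot
from h import *
s=robot.observe();print(s['time'],s['tool_pos'],s['contact_force'])
for n in('side','wrist'):
    q=robot.read_camera(n);print(n,[(np.round(a['centre'],3),round(a['score'],2)) for a in robot.search_frame('bar_top',q)[:2]])
    im=cv2.cvtColor(q['img'],cv2.COLOR_RGB2BGR)
    if n=='side':
        h=cv2.cvtColor(q['img'],cv2.COLOR_RGB2HSV)
        red=(((h[...,0]<5)|(h[...,0]>174))&(h[...,1]>190)).astype(np.uint8);red[:,:320]=0;red[:,410:]=0;red[:190]=0;red[300:]=0
        x,y,w,hh=cv2.boundingRect(red);print(x,y,w,hh,atz(q,(x+w/2,y),.075),atz(q,(x+w/2,y+hh),.065))
        im=im[100:300,210:490]; im=cv2.resize(im,None,fx=2.8,fy=2.8)
        cv2.imwrite('pics/s5.png',im)
```

```text
12.6 [0.67574159 0.09968134 0.27037086] [ 0.24259022  0.71824605 -1.17335624]
side [(array([0.662, 0.11 , 0.077]), 0.89)]
335 244 51 16 [0.65512965 0.10505559 0.075     ] [0.69319938 0.10241076 0.065     ]
wrist [(array([0.671, 0.1  , 0.076]), 0.71), (array([0.517, 0.346, 0.016]), 0.3)]
```

View pics/s5.png

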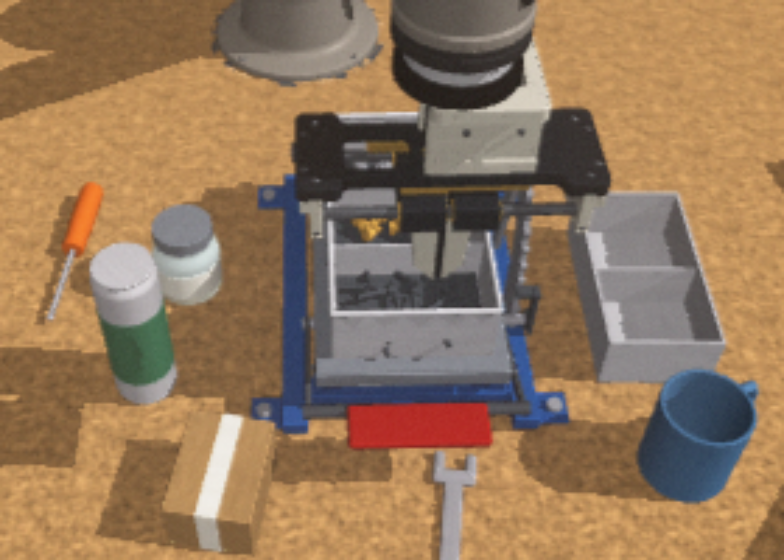

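The tray lies flat, the bar (crop (420,425)) is back up at z≈0.076 (0.075 expected), the gripper is clear and the bystanders are where they were.

```bash
python3 -c "
from cell import robot
print(robot.hand_in())"
```

```text
the job is handed in; nothing more can be done
None
```

The release bar was pressed, the tray pushed down slowly until the force rose at its stops, and the bar let go and sprung back up (top measured at z ≈ 0.076 m, 0.075 expected); the job was handed in after about 13 s, with no verdict returned.

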